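Fire the spring marking stamp on the loaded tag

ROBOT

A 6-joint arm with a two-finger parallel gripper is mounted at the origin on the work surface. World frame = base frame: x ahead of the robot, y to its left, z up, the work surface at z = 0. Lengths are in m, angles in degrees, forces in N, time in s.
With the tool pointing down it reaches from about 0.4 to 0.825 m from the base axis. Payload 7 kg.
Tool frame: the origin (TCP) lies midway between the tips of the shut fingers; the grasp point (between the pads) lies 19 mm behind it; z points along the fingers, y is the direction in which the jaws open and shut (so a half turn about z gives the same grasp; the last joint's range is limited). The gripper opens to 88 mm and grips with 3 to 60 N. Pads are 19 mm wide; open, the fingers measure 130 mm over their backs; the gripper's body (78 mm by 193 mm) begins 47 mm behind the grasp point.
Start: joints at [81.022, 20.546, 0.682, 0, -70.136, -16.507], TCP at [0.29, 0.609, 0.227] pointing down, gripper open.
Joint ranges: [-176.03, 176.03], [-82.01, 121.73], [-58.28, 71.71], [-173.87, 95.51], [-174.79, -0.11], [-173.66, 173.66]. Speed limits (degrees/s): [136.94, 136.94, 172.46, 180, 180, 180].

INTERFACE

Orientations are given as a 3x3 rotation matrix whose columns are the frame's x, y, z axes.
In Python, from rig import robot gives the robot as it stands. Calls block until the motion is done:
- robot.goto(position, orientation): joint-space move of the TCP to a pose.
- robot.servo_line(position, ori=None, speed=0.15): straight line of the TCP; ori=None keeps the orientation; speed is the mean speed in m/s.
- robot.movej(angles): joint-space move.
- robot.move_gripper(opening): opening from 0.0 (shut) to 1.0 (fully open); the grip force is fixed at half the most; returns when the fingers have stopped.
- robot.dwell(seconds).
- robot.ik(position, orientation): joint angles nearest the present ones, or None.
- robot.grab_frame(name): name is "side" or "top" or "wrist"; returns (picture, depth): 384x512x3 uint8, red, green, blue; 384x512 float32, m along the optical axis (not along the pixel's ray), 0 where there is no reading.
- robot.camera_info(name): a dict with "vfov" (degrees; the focal length in pixels is half the picture's height over the tangent of half this angle, whatever the lens; pixels are square), "cx", "cy" (the principal point, pixels), "view" (4x4, takes a point from world to camera coordinates); the wrist camera has in their place "T_tool_cam" (4x4, takes a point from camera to tool coordinates, whose origin is the TCP and whose axes are the flange's). Camera axes: x right, y down, z forward; pixel columns grow to the right and rows downward; lengths in m; the calibration is good to about 2 mm. A picture is of the moment at which its call begins: read the wrist's pose just before it. camera_info takes no time and is no camera call.
A pose or a line that the arm cannot do raises robot.Unreachable and nothing moves.
- robot.job_done(): hands the job in, once; it reports no verdict.
Readings, each from a call of its own:
- robot.read_t(): time.
- robot.read_qpos(): joint angles.
- robot.read_qvel(): joint speeds.
- robot.read_effort(): joint torques, N m.
- robot.read_position(): TCP position.
- robot.read_tcp_rot(): TCP orientation.
- robot.read_force(): force on the tool from outside, world axes, zero at the start.
- robot.read_ft_torque(): the same for the moment, N m.
- robot.read_grip_width(): opening from 0.0 (shut) to 1.0 (fully open).
Only numpy, scipy, OpenCV 4.12 (cv2) and the standard library are available. Lean on these libraries where they do the work, as an engineer would, in place of code of your own. Each camera call takes 0.05 s, during which the arm holds its last target.

TASK

Two identical spring marking stamps stand on the trolley and one of them has a metal tag lying on its anvil. Stamp that tag: pull up the black knob of that stamp until it latches and stays up by itself, let go of it, then press the stamp's trip paddle down so that the striker fires, and come away. Leave the tag in its place, and do not operate the empty stamp.

Things in the scene. Friction and masses are not known exactly. Their poses are not given: they have to be found in the camera images.
- striker: Loaded stamp's sprung vertical rod with black knob, 36 mm dia x 24 mm high. Origin: knob centre, 182 mm above the trolley when down; z up. Pull: 10 N rising to about 20 N as the sear is passed. Sear catches 30 mm up (solid stop at 40; draw 34 to 37); let go, it settles at 29 to 31 mm. The grey frame is fixed: base 200 x 130 x 20 mm, head top 145 mm high under the knob, steel bush to 151 mm.
- trip: Loaded stamp's trip lever: flat steel paddle 40 x 40 x 6 mm on a bent arm from one side of the head, 115 mm sideways from the knob's axis. Origin: centre of the paddle's upper face, 153 mm above the trolley when up; y points away from the knob, z up. Pressed 10 to 15 mm down (under 12 N) it trips the latched striker; stop at about 23 mm; a spring lifts it again.
- tag: Bare metal tag lying flat on the loaded stamp's anvil, 110 x 40 x 4 mm, dark hole mark near one end. It sticks out about 45 mm past the head on the side away from the column. Origin: centre of its underside, about 45 mm above the trolley; x along its length. The frame's column is on the robot's side of the knob.
- spare_striker: Striker of the other, empty stamp, not to be operated: same shape and size as the loaded one's. Origin: its knob's centre, 182 mm above the trolley when down.
Not all that is in view belongs to the job. Of the things shaped like the tag, the metal one is meant.

How it is judged (in metres and radians):
On the way, in this order (a step that is already met when the one before it is completed fails the run):
1. the loaded stamp's striker stands latched, 25 mm or more above its lower position, untouched by the gripper (height (world z) of striker above 0.207 m and contact force between each of the arm, the fingers and striker below 0.2 N and linear speed of striker below 0.02 m/s), for 0.3 s.
2. the striker shoots down under its spring, faster than 0.3 m/s, untouched by the gripper (linear speed of striker above 0.3 m/s and contact force between the fingers and striker below 0.2 N and height (world z) of striker below 0.21 m).
At the end, for the whole second after the job is handed in: The loaded stamp's striker, having been latched and then fired, is down again (within 5 mm of its lower position) and at rest, its trip paddle is back up (within 6 mm), the tag lies flat on the anvil within 15 mm of where it lay, and the empty stamp's striker is down (within 5 mm) (height (world z) of each of striker, spare_striker below 0.187 m and linear speed of each of striker, tag below 0.02 m/s and height (world z) of trip above 0.147 m and distance of tag from where it was at the start of the episode below 0.015 m and angle between tag's own z axis and vertical below 0.1 rad); the robot touches nothing.
It fails at once if the empty stamp's striker is drawn up by more than 10 mm (height (world z) of spare_striker above 0.192 m).
It fails at once if the tag is pushed more than 20 mm from its place (distance of tag from where it was at the start of the episode above 0.02 m).
It also fails if it takes over 35 s, if anything falls off the work surface, if the arm or the gripper's body presses on something with over 40 N, if the wrist force passes 120 N, or if a joint passes its speed limit or range.

## Working session

There is one attempt and no reset: what is moved stays moved. The work goes in short steps, each a Python script; the robot and the scene stay as the last script left them, time stands still between calls to the robot, and variables do not carry over. Pictures are saved under pics/ and viewed, and the job is handed in when it is done.

```bash
ls; mkdir -p pics
python3 - <<'E'
from rig import robot
import cv2, numpy as np
print(robot.read_t())
for n in ["side","top","wrist"]:
    im,d=robot.grab_frame(n); cv2.imwrite(f"pics/{n}0.png",im[:,:,::-1]); np.save(f"pics/{n}0.npy",d); 
    i=robot.camera_info(n); print(n,i, (d>0).mean(), d.min(), d.max())
print(robot.read_t())
E
```

```text
pics
0.0
side {'vfov': 52.84917686196937, 'cx': 251.4748335577066, 'cy': 193.46119401929283, 'view': array([[ 0.99875386, -0.04961979,  0.00534817, -0.42545258],
       [-0.02123974, -0.51958003, -0.85415775,  0.09487088],
       [ 0.04516192,  0.85297976, -0.51998647,  1.30749614],
       [ 0.        ,  0.        ,  0.        ,  1.        ]])} 0.9884134928385416 0.0 3.9999573
top {'vfov': 43.74915582504466, 'cx': 256.06043423615273, 'cy': 193.0580163857528, 'view': array([[ 0.02397798, -0.99967282,  0.00890598, -0.05593545],
       [-0.99511088, -0.02472043, -0.09562024,  0.43589993],
       [ 0.09580912, -0.00656965, -0.99537805,  1.34645566],
       [ 0.        ,  0.        ,  0.        ,  1.        ]])} 0.9960886637369791 0.0 2.2585042
wrist {'vfov': 70.70831057256417, 'cx': 257.5911643393466, 'cy': 189.41200493011166, 'T_tool_cam': array([[ 3.00591447e-04, -9.51021195e-01, -3.09125535e-01,
         8.43227254e-02],
       [ 9.99999952e-01,  3.10826069e-04,  1.61398909e-05,
         3.47843061e-04],
       [ 8.07348967e-05, -3.09125525e-01,  9.51021242e-01,
        -1.57685936e-01],
       [ 0.00000000e+00,  0.00000000e+00,  0.00000000e+00,
         1.00000000e+00]])} 0.9960123697916666 0.0 1.4315475
0.15
```

View pics/side0.png

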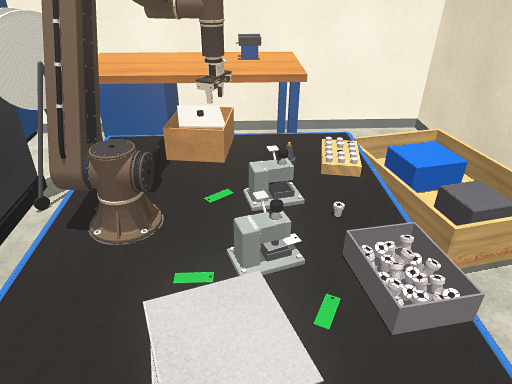

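View pics/top0.png

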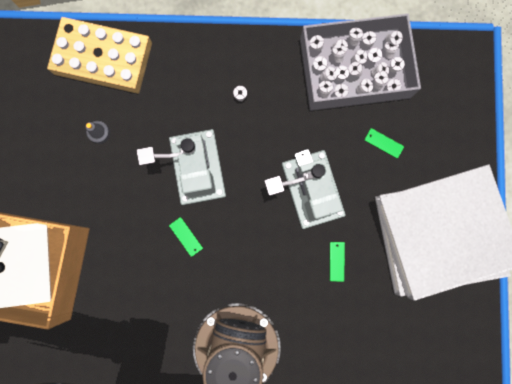

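View pics/wrist0.png

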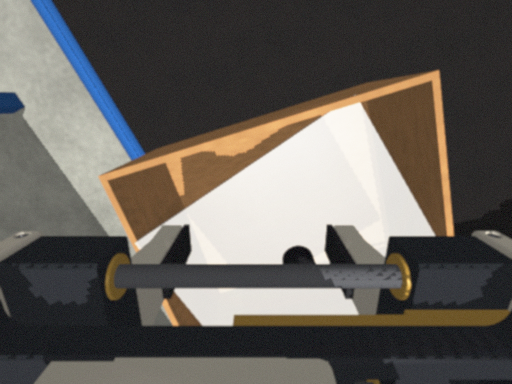

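Run:
```python
import cv2, numpy as np
t=cv2.imread("pics/top0.png"); s=cv2.imread("pics/side0.png")
a=cv2.resize(t[120:240,130:360],None,fx=3.4,fy=3.4,interpolation=cv2.INTER_CUBIC)
cv2.imwrite("pics/tcrop.png",cv2.convertScaleAbs(a,alpha=1,beta=30))
a=cv2.resize(s[130:285,215:325],None,fx=3.8,fy=3.8,interpolation=cv2.INTER_CUBIC)
cv2.imwrite("pics/scrop.png",cv2.convertScaleAbs(a,alpha=1,beta=30))
```

```text
(no output)
```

View pics/tcrop.png

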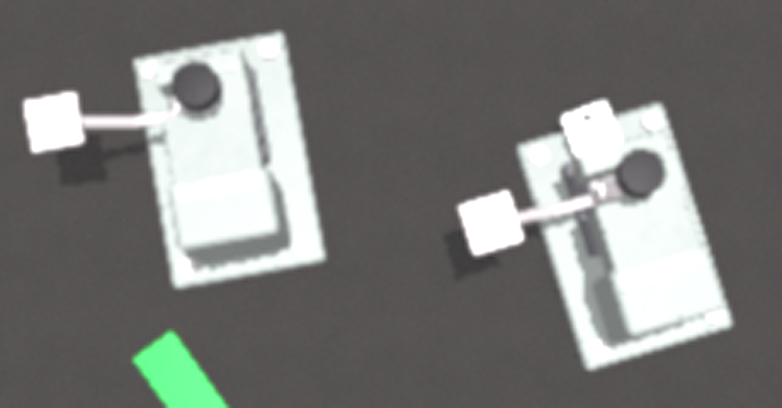

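View pics/scrop.png

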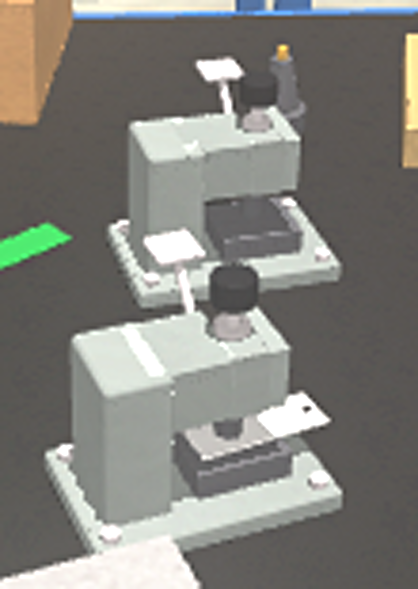

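```bash
cat > h.py <<'E'
import numpy as np, cv2
from rig import robot
def cam(n,pose=None):
    i=robot.camera_info(n); f=192/np.tan(np.radians(i['vfov']/2))
    if n=="wrist":
        p,R=pose; T=np.eye(4);T[:3,:3]=R;T[:3,3]=p; C=T@i['T_tool_cam']
    else: C=np.linalg.inv(i['view'])
    return f,i['cx'],i['cy'],C
def pts(n,d,pose=None):
    f,cx,cy,C=cam(n,pose); v,u=np.mgrid[0:384,0:512]
    P=np.stack([(u-cx)/f*d,(v-cy)/f*d,d],-1)
    return P@C[:3,:3].T+C[:3,3]
def ray(n,uv,pose=None):
    f,cx,cy,C=cam(n,pose); r=C[:3,:3]@np.array([(uv[0]-cx)/f,(uv[1]-cy)/f,1]); return C[:3,3],r/np.linalg.norm(r)
def onz(n,uv,z,pose=None):
    o,r=ray(n,uv,pose); return o+r*(z-o[2])/r[2]
def tri(a,b):
    A=np.zeros((3,3));B=np.zeros(3)
    for o,r in (a,b):
        M=np.eye(3)-np.outer(r,r);A+=M;B+=M@o
    x=np.linalg.solve(A,B); return x,[np.linalg.norm((np.eye(3)-np.outer(r,r))@(x-o)) for o,r in (a,b)]
E
python3 - <<'E'
from h import *
for n,boxes in (("top",{"knob":(305,158,332,185),"pad":(262,174,288,198),"sk":(178,136,200,156),"spad":(134,145,158,167),"tag":(290,146,316,170)}),("side",{"knob":(262,195,290,225),"pad":(248,188,272,204),"tag":(280,230,305,246)})):
    im=cv2.imread(f"pics/{n}0.png"); d=np.load(f"pics/{n}0.npy"); P=pts(n,d); g=im.max(2)
    for k,(a,b,c,e) in boxes.items():
        sub=np.zeros(g.shape,bool); sub[b:e,a:c]=1
        m=sub&((g<60)&(P[...,2]>.16) if k in("knob","sk") else (im.min(2)>200 if k!="x" else 0))
        v,u=np.nonzero(m); 
        if len(u)==0: print(n,k,"none"); continue
        Q=P[m]; print(n,k,len(u),"px",u.mean().round(1),v.mean().round(1),"bbox",u.min(),u.max(),v.min(),v.max(),"med",np.median(Q,0).round(4),"p5",np.percentile(Q,3,0).round(4),np.percentile(Q,97,0).round(4))
E
```

```text
top knob 10 px 314.4 175.2 bbox 312 318 172 177 med [ 0.4688 -0.1888  0.191 ] p5 [ 0.4648 -0.1981  0.1848] [ 0.4767 -0.1835  0.1947]
top pad 256 px 274.6 184.9 bbox 265 287 174 194 med [ 0.447  -0.0916  0.153 ] p5 [ 0.4257 -0.1185  0.0022] [ 0.4839 -0.072   0.1578]
top sk 13 px 189.9 149.8 bbox 185 193 147 151 med [0.5249 0.1241 0.1933] p5 [0.5222 0.1174 0.1886] [0.5326 0.1364 0.1969]
top spad 246 px 145.6 155.3 bbox 137 157 147 164 med [0.5167 0.2454 0.1527] p5 [0.4954 0.223  0.0005] [0.56  0.299 0.158]
top tag 344 px 303.5 160.1 bbox 290 315 150 169 med [ 0.5315 -0.1753  0.0487] p5 [ 0.4942 -0.2101  0.0008] [ 0.5603 -0.1437  0.1475]
side knob 140 px 276.1 205.5 bbox 270 282 199 211 med [ 0.4815 -0.21    0.1894] p5 [ 0.4661 -0.2178  0.1731] [ 0.4984 -0.191   0.1947]
side pad 100 px 259.7 195.5 bbox 248 268 188 203 med [ 0.4459 -0.0908  0.1522] p5 [ 0.4281 -0.1111  0.0264] [0.4647 0.0631 0.154 ]
side tag 114 px 291.2 239.2 bbox 283 300 234 244 med [ 0.5358 -0.1826  0.0484] p5 [ 0.5113 -0.2044  0.0461] [ 0.5573 -0.1594  0.0523]
```

Run:
```python
from h import *
K={}
for n in("top","side"):
    im=cv2.imread(f"pics/{n}0.png").astype(int); d=np.load(f"pics/{n}0.npy"); P=pts(n,d)
    for name,c,lo,hi,r in(("knob",(.48,-.2),.185,.21,.035),("knobside",(.48,-.2),.172,.21,.035),("pad",(.447,-.092),.14,.17,.03),("sknob",(.535,.12),.185,.21,.035)):
        m=(np.hypot(P[...,0]-c[0],P[...,1]-c[1])<r)&(P[...,2]>lo)&(P[...,2]<hi)
        if name=="pad": m&=im.min(2)>180
        m=m.astype(np.uint8); q,l,s,ce=cv2.connectedComponentsWithStats(m)
        j=1+s[1:,4].argmax(); mm=l==j; Q=P[mm]
        (cx,cy),(w,h),ang=cv2.minAreaRect(np.argwhere(mm)[:,::-1].astype(np.float32))
        K[n,name]=(cx,cy)
        print(n,name,s[j],"cen",ce[j].round(1),"rect",round(cx,1),round(cy,1),round(w),round(h),round(ang),"P",np.median(Q,0).round(4),"ext",Q.min(0).round(3),Q.max(0).round(3), "ray", onz(n,(cx,cy),.194 if 'kn' in name else .153).round(4))
print(tri(ray("top",K["top","knob"]),ray("side",K["side","knob"])))
print(tri(ray("top",K["top","pad"]),ray("side",K["side","pad"])))
# column height
P=pts("top",np.load("pics/top0.npy"))
for uv in((325,205),(322,215),(318,195),(300,180),(297,181)): print(uv,P[uv[1],uv[0]].round(3))
for p,yaw in (((.48,-.2,.163),0),):
    for a in range(-180,180,30):
        c,s=np.cos(np.radians(a)),np.sin(np.radians(a)); R=np.array([[c,s,0],[s,-c,0],[0,0,-1.]])
        print(a,[None if (q:=robot.ik(x,R)) is None else np.round(q).astype(int).tolist() for x in((.48,-.2,.3),(.447,-.092,.15))])
print(robot.read_tcp_rot().round(2))
```

```text
top knob [312 164  14  14 157] cen [318.6 170.8] rect 318.5 170.5 13 13 90 P [ 0.4801 -0.2005  0.1941] ext [ 0.465 -0.216  0.185] [ 0.498 -0.183  0.2  ] ray [ 0.4813 -0.1995  0.194 ]
top knobside [311 164  15  15 169] cen [318.3 171.1] rect 318.3 171.3 13 14 45 P [ 0.4799 -0.1989  0.194 ] ext [ 0.464 -0.216  0.172] [ 0.498 -0.183  0.2  ] ray [ 0.4794 -0.1989  0.194 ]
top pad [266 177  18  18 230] cen [274.4 185.4] rect 274.4 185.4 15 15 74 P [ 0.446  -0.0908  0.1533] ext [ 0.423 -0.114  0.147] [ 0.468 -0.069  0.161] ray [ 0.4456 -0.0914  0.153 ]
top sknob [181 138  14  15 163] cen [187.5 145. ] rect 187.5 145.0 14 13 90 P [0.5379 0.131  0.1938] ext [0.52  0.115 0.185] [0.557 0.148 0.199] ray [0.5377 0.1313 0.194 ]
side knob [270 199  13   9  96] cen [276.1 203. ] rect 276.0 203.0 8 12 90 P [ 0.4818 -0.2042  0.1928] ext [ 0.465 -0.218  0.185] [ 0.499 -0.183  0.195] ray [ 0.4816 -0.206   0.194 ]
side knobside [270 199  13  13 150] cen [276.1 205.1] rect 276.0 205.0 12 12 90 P [ 0.4814 -0.2095  0.1906] ext [ 0.465 -0.219  0.173] [ 0.499 -0.183  0.195] ray [ 0.4806 -0.216   0.194 ]
side 
[... 804 characters left out ...]
 0, -54, -103]]
-150 [[-1, 3, -12, 0, -75, -59], [13, 4, -32, 0, -54, -73]]
-120 [[-1, 3, -12, 0, -75, -29], [13, 4, -32, 0, -54, -43]]
-90 [[-1, 3, -12, 0, -75, 1], [13, 4, -32, 0, -54, -13]]
-60 [[-1, 3, -12, 0, -75, 31], [13, 4, -32, 0, -54, 17]]
-30 [[-1, 3, -12, 0, -75, 61], [13, 4, -32, 0, -54, 47]]
0 [[-1, 3, -12, 0, -75, 91], [13, 4, -32, 0, -54, 77]]
30 [[-1, 3, -12, 0, -75, 121], [13, 4, -32, 0, -54, 107]]
60 [[-1, 3, -12, 0, -75, 151], [13, 4, -32, 0, -54, 137]]
90 [None, [13, 4, -32, 0, -54, 167]]
120 [[-1, 3, -12, 0, -75, -149], [13, 4, -32, 0, -54, -163]]
150 [[-1, 3, -12, 0, -75, -119], [13, 4, -32, 0, -54, -133]]
[[ 0.9  -0.43 -0.  ]
 [-0.43 -0.9  -0.  ]
 [ 0.    0.   -1.  ]]
```

Candidates: loaded knob, top px (318,171), with a tag with a hole protruding at (304,158); empty stamp's knob (187,145), no tag; black spot in the tray at (0,267); tag-like green plates at (186,237), (384,143), (337,262). The crops confirm that the metal tag is on the stamp at top px (315,188), side px (265,240). Its paddle is at (274,185). I'll move over that knob and check with the wrist camera.

```bash
cat >> h.py <<'E'
def Rz(a):
    c,s=np.cos(np.radians(a)),np.sin(np.radians(a)); return np.array([[c,s,0],[s,-c,0],[0,0,-1.]])
def snap(n,fn):
    pose=(robot.read_position(),robot.read_tcp_rot()); im,d=robot.grab_frame(n)
    cv2.imwrite(f"pics/{fn}.png",im[:,:,::-1]); np.save(f"pics/{fn}.npy",d); np.savez(f"pics/{fn}_pose.npz",p=pose[0],R=pose[1]); return im,d,pose
E
python3 - <<'E'
from h import *
p=np.array(robot.read_position()); p[2]=.36; robot.servo_line(p,speed=.25)
robot.goto([.481,-.200,.30],Rz(-162.4))
im,d,pose=snap("wrist","w1"); print(pose[0],robot.read_t(),robot.read_force())
P=pts("wrist",d,pose); m=(np.hypot(P[...,0]-.481,P[...,1]+.2)<.035)&(P[...,2]>.18)&(P[...,2]<.21)
Q=P[m]; print(m.sum(),np.median(Q,0),Q.min(0),Q.max(0), np.argwhere(m).mean(0))
E
```

```text
[ 0.48138562 -0.19950333  0.29998126] 3.8083 [0.21466361 1.00798636 0.11627683]
956 [ 0.47935587 -0.20046719  0.19335602] [ 0.46373462 -0.21734363  0.18002001] [ 0.49836419 -0.18192766  0.19570706] [185.94560669 257.51882845]
```

View pics/w1.png

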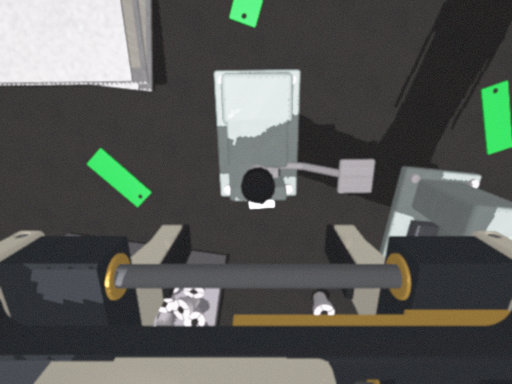

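The wrist view shows the knob at (257,186), the tag end at (262,204) and the paddle at (356,176). The third measurement gives knob (0.481, -0.200), top z 0.193, which agrees with the first two. Next: grasp and draw.

Run:
```python
from h import *
robot.servo_line([.481,-.1998,.200],speed=.15)
robot.servo_line([.481,-.1998,.1625],speed=.06)
print(robot.read_position(),robot.read_force())
w=robot.move_gripper(0.0); print("w",robot.read_grip_width()*88,robot.read_force())
for z in (.01,.02,.028,.0355):
    robot.servo_line([.481,-.1998,.1625+z],speed=.03); print(z,robot.read_position()[2],robot.read_force().round(1),robot.read_grip_width()*88,robot.read_t())
im,d,_=snap("side","s2"); snap("wrist","w2")
cv2.imwrite("pics/s2c.png",cv2.resize(im[150:285,200:340,::-1],None,fx=4,fy=4,interpolation=cv2.INTER_CUBIC))
```

```text
[ 0.48118787 -0.19987579  0.16261161] [-0.35071915  0.63861406  0.06779008]
w 35.05230943782238 [-0.02079788  1.61282891  1.38368796]
0.01 0.1718921580479206 [  4.7  -0.7 -12.4] 35.02342236795872 6.7667
0.02 0.181745027405727 [  6.1  -2.2 -14.9] 34.954913241276756 7.25
0.028 0.1899833383757722 [  5.3  -0.9 -13.3] 35.563384729537376 7.6667
0.0355 0.19715722130055857 [  6.7  -2.3 -17.6] 35.31122644386943 8.0667
```

View pics/s2c.png

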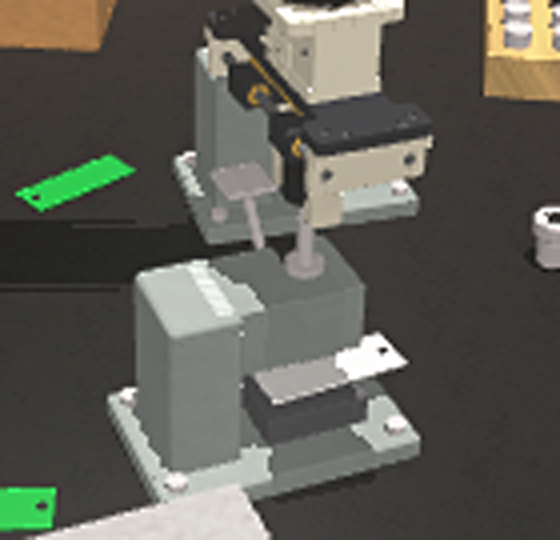

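View pics/w2.png

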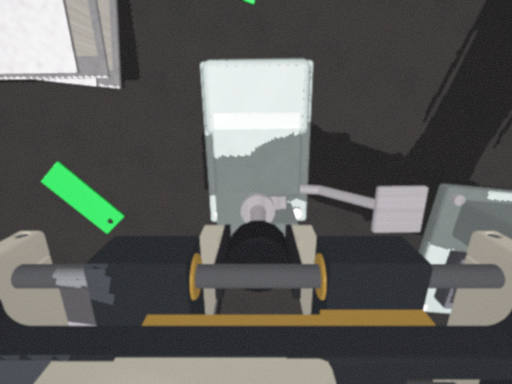

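Run:
```python
from h import *
for z in (.037,.034,.032,.0305,.0295):
    robot.servo_line([.481,-.1998,.1625+z],speed=.03); robot.dwell(.1); print(z,robot.read_position()[2]-.1625,robot.read_force().round(1),robot.read_t())
```

```text
0.037 0.03603185286304919 [  6.3  -3.  -17. ] 8.5167
0.034 0.03302588887851787 [  6.4  -2.4 -17.5] 8.8667
0.032 0.031112537304660376 [  5.5  -2.6 -16.7] 9.2167
0.0305 0.030103442847938894 [  5.2  -0.2 -14.5] 9.5667
0.0295 0.029861815198772013 [ 1.3  1.4 -5.1] 9.9167
```

Force falls sharply at about 30 mm, so the sear is carrying the load. Unload a bit more, release, lift and check.

Run:
```python
from h import *
robot.servo_line([.481,-.1998,.1625+.0290],speed=.03); robot.dwell(.1); print(robot.read_position()[2]-.1625,robot.read_force().round(1))
robot.move_gripper(1.0)
robot.dwell(.4)
robot.servo_line([.481,-.1998,.29],speed=.2); robot.dwell(.1)
im,d,pose=snap("wrist","w3"); P=pts("wrist",d,pose); m=(np.hypot(P[...,0]-.481,P[...,1]+.2)<.03)&(P[...,2]>.16)&(P[...,2]<.25)
print(np.median(P[m],0)); 
m=(np.hypot(P[...,0]-.4465,P[...,1]+.0915)<.03)&(P[...,2]>.13)&(P[...,2]<.17); Q=P[m]; print("pad",np.median(Q,0),Q.min(0),Q.max(0))
print(robot.read_t(),robot.read_force())
im,d,_=snap("side","s3")
cv2.imwrite("pics/s3c.png",cv2.resize(im[150:285,200:340,::-1],None,fx=4,fy=4,interpolation=cv2.INTER_CUBIC))
```

```text
0.02963477983443838 [-1.7  4.6  3.1]
[ 0.47803238 -0.20086237  0.22297464]
pad [ 0.44560511 -0.09302603  0.15258581] [ 0.42083331 -0.11640471  0.13030219] [ 0.46939155 -0.06738858  0.1547773 ]
12.4667 [-0.38417085  1.10320334 -0.67364413]
```

View pics/s3c.png

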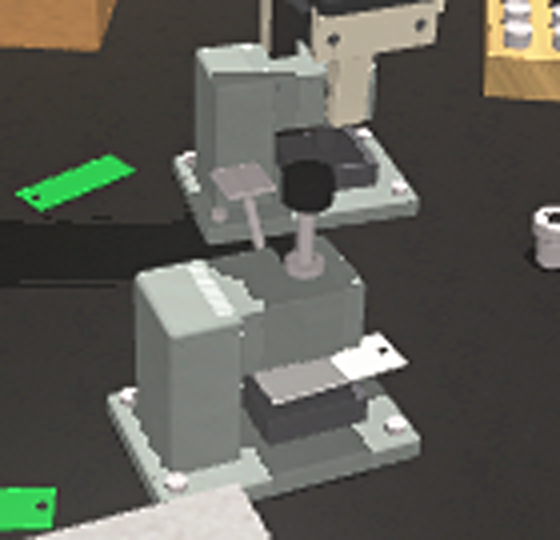

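The knob stands free at +30 mm (crop px (307,187), with bare rod under it). Now the paddle, with the gripper body's narrow side turned towards the knob.

Run:
```python
from h import *
robot.move_gripper(0.0)
R=Rz(128)
robot.goto([.4450,-.0885,.27],R); print(robot.read_qpos().round(0),robot.read_force().round(1))
robot.servo_line([.4450,-.0885,.163],speed=.12)
for z in (.152,.148,.145,.142,.140,.138):
    robot.servo_line([.4450,-.0885,z],speed=.05); print(z,robot.read_position()[2].round(4),robot.read_force().round(1),robot.read_t())
im,d=robot.grab_frame("top"); P=pts("top",d); m=(np.hypot(P[...,0]-.481,P[...,1]+.2)<.02)&(P[...,2]>.16); print(np.median(P[m],0),m.sum())
im,d,_=snap("side","s4")
cv2.imwrite("pics/s4c.png",cv2.resize(im[150:285,200:340,::-1],None,fx=4,fy=4,interpolation=cv2.INTER_CUBIC))
```

```text
[  14.   -3.  -22.    0.  -71. -156.] [ 0.1 -0.1  0.9]
0.152 0.1523 [-0.1  2.8  4. ] 16.675
0.148 0.1487 [-2.6  7.   9.6] 16.925
0.145 0.1457 [-1.5  5.4  7.1] 17.175
0.142 0.1427 [-0.6  6.5  8.4] 17.425
0.14 0.1407 [-1.2  6.5  8.6] 17.675
0.138 0.1387 [-2.3  8.1 10.5] 17.925
[ 0.48005659 -0.19870172  0.19365758] 170
```

View pics/s4c.png

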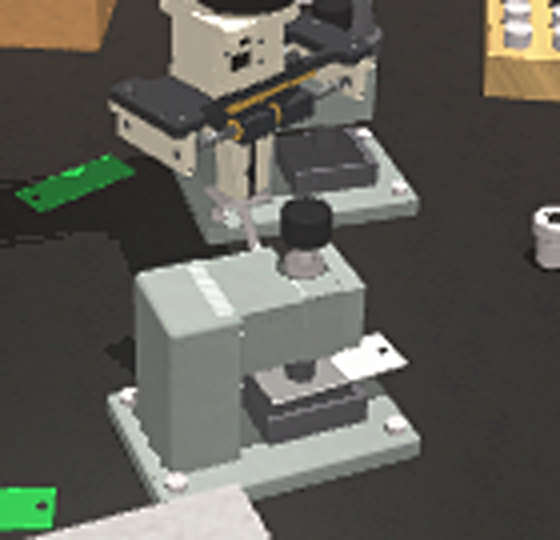

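The striker fired: the knob top is back at 0.194 and the tag has not moved. Come away and check.

Run:
```python
from h import *
robot.servo_line([.4450,-.0885,.165],speed=.06); robot.servo_line([.4450,-.0885,.33],speed=.2)
q=robot.read_qpos(); q[0]+=30; robot.movej(q); robot.dwell(.3)
im,d=robot.grab_frame("top"); P=pts("top",d); cv2.imwrite("pics/t5.png",im[:,:,::-1])
for n,c,zlo in(("knob",(.481,-.2),.16),("pad",(.4465,-.0915),.12),("sknob",(.5378,.131),.16)):
    m=(np.hypot(P[...,0]-c[0],P[...,1]-c[1])<.02)&(P[...,2]>zlo)&(P[...,2]<.24); print(n,np.median(P[m],0).round(4),m.sum())
im2,d2,_=snap("side","s5"); P2=pts("side",d2); P0=pts("side",np.load("pics/side0.npy"))
for Q,I in((P0,cv2.imread("pics/side0.png")),(P2,im2)):
    m=np.zeros((384,512),bool); m[230:246,280:305]=1; m&=(I.min(2)>200); print("tag",m.sum(),np.argwhere(m).mean(0),np.median(Q[m],0).round(4))
    m=np.zeros((384,512),bool); m[188:204,248:272]=1; m&=(I.min(2)>170)&(Q[...,2]>.12); print("pad",m.sum(),np.median(Q[m],0).round(4))
print(robot.read_t(),robot.read_force())
cv2.imwrite("pics/s5c.png",cv2.resize(im2[130:285,200:340,::-1],None,fx=3.8,fy=3.8,interpolation=cv2.INTER_CUBIC))
```

```text
knob [ 0.48   -0.1987  0.1936] 170
pad [ 0.4464 -0.0905  0.1534] 187
sknob [0.5374 0.1304 0.1934] 175
tag 114 [239.16666667 291.18421053] [ 0.5358 -0.1826  0.0484]
pad 99 [ 0.4481 -0.0945  0.1523]
tag 114 [239.16666667 291.18421053] [ 0.5356 -0.1832  0.0483]
pad 99 [ 0.4482 -0.0938  0.1518]
20.9333 [ 1.12466964 -0.20052709 -0.61905494]
```

View pics/s5c.png

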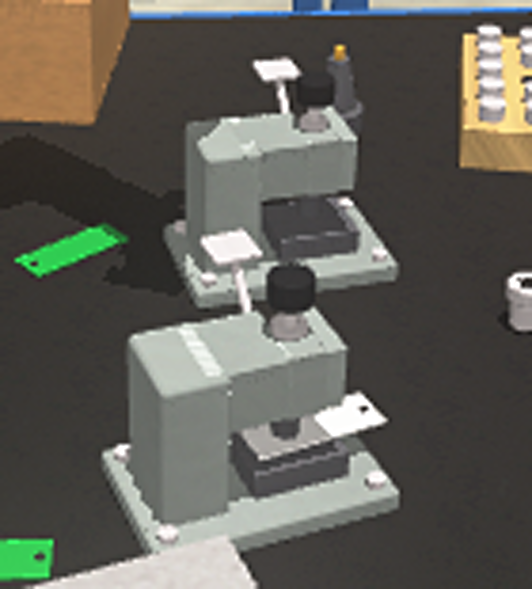

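Both knobs are down, the paddle is up, the tag is unmoved and the arm is clear.

Run:
```python
from rig import robot
print(robot.job_done())
```

```text
the job is handed in; nothing more can be done
None
```

I stamped the tag and handed the job in at about 21 s. `job_done()` gives no verdict, so this rests on my own checks.

- **Which stamp:** the metal tag lay on the right-hand stamp in the top view, the one nearest the side camera. I never touched the other stamp.
- **Latching:** I gripped the knob, drew it about 36 mm and lowered it until the force on the gripper fell away at about 30 mm. After I let go, the knob stayed up by itself, with its top at 0.223 m (30 mm above its lower position).
- **Firing:** I pressed the paddle with shut fingers to about 14 mm down, at about 10.5 N vertical. When I looked, the knob was down. I saw the result, not the moment of firing, so I did not measure the striker's speed.
- **Last checks:** the loaded and spare knob tops were both at about 0.1935 m (down), and the paddle was back up at 0.152–0.153 m. The tag was in the same pixels as at the start and within 1 mm by depth, and the arm was clear. None of these checks failed. The largest disagreement between measurements was about 3 mm, in the paddle's position and in one knob reading.

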